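# Move the hanging wash basket to the drying stand and lock it in

### The arm

A 6-joint arm with a two-finger parallel gripper is mounted at the origin on a cart in front of the work surface, level with it; the furniture and walls round the work are solid. World frame = base frame: x ahead of the robot, y to its left, z up, the work surface at z = 0. Lengths are in m, angles in rad, forces in N, time in s.
With the tool pointing down it reaches from about 0.35 to 0.775 m from the base axis. Payload 7.3 kg.
Tool frame: the origin (TCP) lies on the centre line of the jaws, within the pads' length; the fingertips stand 17 mm ahead of it and the grasp point (between the pads) lies 2 mm behind it (robot.tip_extent is the distance from the TCP to the fingertips, in m); z points along the fingers, y is the line along which they close (so a half turn about z gives the same grasp; the last joint's range is limited). The gripper opens to 92 mm and grips with 3 to 60 N. Pads are 19 mm wide; open, the fingers measure 130 mm over their backs; the gripper's body (75 mm by 190 mm) begins 47 mm behind the grasp point.
Start: joints at [-1.362, 0.342, 1.524, -0, 1.275, -0.146], TCP at [0.182, -0.492, 0.244] pointing down, gripper open.
Joint ranges: [-2.53, 2.53], [-0.77, 2.02], [0.04, 2.7], [-1, 4.14], [0.28, 2.66], [-3.11, 3.11]. Speed limits (rad/s): [2.57, 2.57, 3.14, 3.14, 3.14, 3.14].

### API

Orientations are given as [roll, pitch, yaw] about the fixed x, y, z axes, in that order (R = Rz(yaw) Ry(pitch) Rx(roll)).
In Python, from cell import robot gives the robot as it stands.
- The arm moves only by the tool step_arm, never from a script. Its argument "motion" is a list of rows, each a list of 2 entries, a list of its own where there are three numbers: the shift along the tool's x, y, z in units of 60 mm (1.0 is 60 mm), then the turn about the tool's z in rad. In form: [[[x, y, z], spin], ...]. A call has 1 to 10 rows; each row is the pose to reach, as a shift and turn from the pose commanded when the call began, along the tool's axes at that moment; what a row does not reach only later rows make up. A row lasts 1/8 s, in which the tool goes at most 62.5 mm and 10.7 degrees, less where a joint would pass 70% of its speed; a pose out of reach is approached as far as the arm can. A call with a gripper value outside its range is refused whole. "hand" is the closure in counts, from 0 (fully open) to 255 (shut), set as the call begins (left out, the last holds). The fingers move at their own pace and stop on an object; "squeeze" is the grip in N (left out, the last holds). Time passes only in rows, so rows that repeat a pose let the fingers close. It gives the time, the measured TCP pose, the force, the opening and the grip force at its end, in the units of the state.
- robot.observe(): the state, without advancing time (a new reading comes with each control period).
- robot.read_camera(name): name is "side" or "top" or "wrist"; returns a dict with "pixels" (480x640x3 uint8, red, green, blue), "intrinsics" (3x3 intrinsics, pixels), "xyz" and "rotation" of the camera in the world; the wrist camera has in their place "T_tool_cam" (4x4, takes a point from camera to tool coordinates, whose origin is the TCP and whose axes are the flange's). Camera axes: x right, y up, looking along -z (the intrinsics and any distortion apply to the point x, -y, -z); pixel columns grow to the right and rows downward; lengths in m; the calibration is good to about 2 mm. A picture is of the moment at which its call begins: read the wrist's pose just before it. There is no depth.
- robot.hand_in(): hands the job in; it is judged then, once.
The state is a dict: "time": time; "qpos": joint angles; "qvel": joint speeds; "joint_efforts": joint torques, N m; "tool_pos": TCP position; "tool_rot": TCP orientation; "contact_force": force on the tool from outside, world axes, zero at the start; "torque": the same for the moment, N m; "opening": finger opening in m; "grip_force": force on a finger pad.
Only numpy, scipy, OpenCV 4.12 (cv2) and the standard library are available. Lean on these libraries where they do the work, as an engineer would, in place of code of your own. Each camera call takes 0.05 s, during which the arm holds its last target. There are 200 camera calls.

### The job

Take the wire basket with the washed circuit board off the lower stand's double hook and hang it on the double hook of the taller stand, carrying it level all the way and without setting it down, so that the board stays in it. When it hangs there and you have let go of it, slide the taller stand's keeper bolt fully home over the basket's bar. Leave the tape roll, the solder reel and the bottle where they are.

Things in the scene. Friction and masses are not known exactly. Their poses are not given: they have to be found in the camera images.
- basket_grip (a point): Where to hold the loose wire basket (0.3 kg): upright black square block 24 x 24 mm, 64 mm tall, on the middle of the basket's bar. The point is on the block's axis, 27 mm below its top, 45 mm above the bar's axis, 180 mm above the basket's underside. z up, y along the bar.
- basket_bar (a point): Middle of the basket's carrying bar, which rests on the hooks: round, 8 mm thick, 125 mm long along its y; this point is on its axis, 135 mm above the basket's underside. A stiff bail joins it to the middles of the basket's short sides, with 86 mm of free height between rim and bar.
- basket_floor (a point): Centre of the basket's underside. The basket is 95 mm (x) by 125 mm (y) and 45 mm deep, open at the top; z up.
- board_mid (a point): The circuit board, loose in the basket: 45 x 110 mm, 32 mm high, 0.06 kg; this point is 12 mm above the middle of its underside.
- drip_stand_seat (a point): Lower stand, fixed, where the basket hangs at first: rest point of the bar's middle, between the two hooks, 185 mm above the bench. z up; x runs back to the post (20 mm thick, at x +130 mm); the hooks point to -x, roughly at the robot. Foot plate 110 mm wide, 12 mm thick, x +20 to +180 mm. Bar off: raise it 25 to 60 mm, then out to -x over the tips.
- dry_stand_seat (a point): The same point of the taller stand, fixed, 215 mm above the bench; same axes, post, foot. Both stands: two hooks of 8 mm wire along x at y -20 and +20 mm, a shallow V under the bar, tips at x -28 mm with tops 18 mm above this point; behind the seat their tops are 6 mm above it. Here also a bolt guide at y +45 mm, x +30 to +140 mm, 18 mm high.
- keeper_knob (a point): Centre of the keeper bolt's knob: upright black cylinder, 20 mm in diameter, 28 mm high, its foot 20 mm and centre 34 mm above the taller seat's height, at y +45 mm in that stand's frame; at x +95 mm with the bolt drawn back, +50 mm with it home. Push it from behind or pinch it from above.
- keeper (a joint): Travel of the keeper bolt in m towards the taller stand's -x: 0 drawn back, 0.045 fully home at its stop, the bolt lying over the basket's bar almost to the hooks' tips. It starts at 0 to 0.008, clear of the seat, and stays where it is left (about 1.5 N of friction).
- tape_roll: Bystander: roll of black tape, 62 mm in diameter, 18 mm high; origin at the centre of its underside.
- solder_reel: Bystander: solder reel, 62 mm in diameter, 55 mm high; origin at the centre of its underside.
- bottle: Bystander: white squeeze bottle, 52 mm in diameter, 150 mm high; origin at the centre of its underside.

How it is judged:
By the outcome, as a careful person would: the job done as asked, in the order asked, and still so for the second after the job is handed in, with the robot touching nothing.
It also fails if it takes over 58 s, if anything falls off the work surface, if the arm or the gripper's body presses on something with over 40 N, if the wrist force passes 120 N, or if a joint passes its speed limit or range.

## Working session

There is one attempt and no reset: what is moved stays moved. The work goes in short steps, Python scripts to look and compute and a tool call to move; the robot and the scene stay as the last step left them, time stands still between calls to the robot, and variables do not carry over. Pictures are saved under pics/ and viewed, at most 10 in all, crops included, and the job is handed in when it is done.

Besides the shell and the picture viewer there is one more tool, called after ">>>" as name(argument=value, ...), one argument or row to a line, values as JSON. step_arm: Moves the arm, as the interface text tells. Its arguments: {"type":"object","properties":{"motion":{"type":"array"},"hand":{"type":"number"},"squeeze":{"type":"number"}},"required":["motion"]}

```bash
ls; mkdir -p pics; python3 - <<'E'
from cell import robot
import cv2,numpy as np
s=robot.observe()
for k,v in s.items(): print(k,np.round(v,4).tolist())
for n in ["side","top","wrist"]:
    c=robot.read_camera(n); cv2.imwrite(f"pics/{n}0.png",c["pixels"][:,:,::-1])
    for k in c:
        if k!="pixels": print(n,k,np.round(c[k],4).tolist())
E
```

```text
pics
time 0.0
qpos [-1.362, 0.3427, 1.525, 0.0, 1.2754, -0.146]
qvel [-0.0002, -0.0012, -0.0023, -0.0008, 0.0009, -0.0009]
joint_efforts [0.0014, -43.1236, -24.4214, 0.0719, 0.056, -0.0002]
tool_pos [0.1823, -0.4919, 0.243]
tool_rot [-3.1401, -0.0003, 0.3547]
contact_force [0.2262, -0.2166, 0.5027]
torque [-0.0106, 0.0446, 0.0211]
grip_force 0.0
opening 0.0917
side intrinsics [[518.4155, 0.0, 321.2036], [0.0, 518.4155, 230.5317], [0.0, 0.0, 1.0]]
side xyz [0.1619, 0.8109, 0.8167]
side rotation [0.9552, -0.0108, -2.6097]
top intrinsics [[444.7572, 0.0, 327.3024], [0.0, 444.7572, 248.0491], [0.0, 0.0, 1.0]]
top xyz [0.4509, 0.0575, 0.9982]
top rotation [0.1903, -0.0389, -1.5456]
wrist intrinsics [[400.6986, 0.0, 320.0614], [0.0, 400.6986, 232.4154], [0.0, 0.0, 1.0]]
wrist T_tool_cam [[0.0004, 0.9554, 0.2954, 0.0804], [1.0, -0.0005, 0.0002, 0.002], [0.0003, 0.2954, -0.9554, -0.1413], [0.0, 0.0, 0.0, 1.0]]
```

View pics/side0.png

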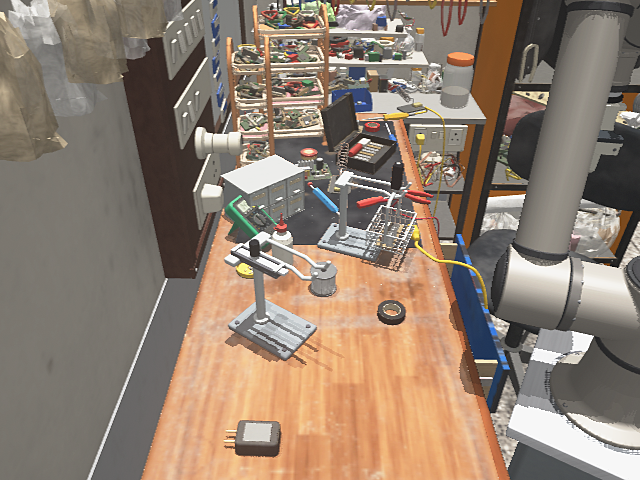

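View pics/top0.png

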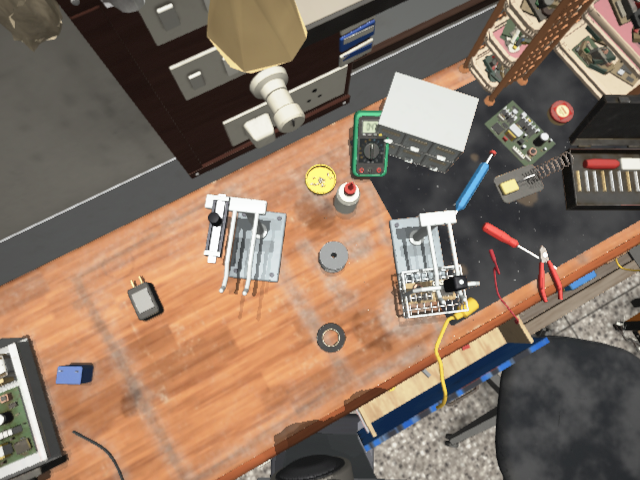

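The side view shows the taller stand's black knob at about (254,246) and the basket's grip block at (397,178). In the top view they are at about (214,218) and (458,284). The tape roll is at top (331,338), the reel at (333,257) and the bottle at (347,197). I'll enlarge these and measure them with masks.

```bash
cat > h.py <<'E'
import numpy as np, cv2
from scipy.spatial.transform import Rotation as Ro
from cell import robot
def cam(n):
    s=robot.observe(); c=robot.read_camera(n)
    if n=="wrist":
        T=np.eye(4);T[:3,:3]=Ro.from_euler("xyz",s["tool_rot"]).as_matrix();T[:3,3]=s["tool_pos"];T=T@c["T_tool_cam"]
        R,p=T[:3,:3],T[:3,3]
    else: R,p=Ro.from_euler("xyz",c["rotation"]).as_matrix(),np.array(c["xyz"])
    return dict(img=c["pixels"],K=np.array(c["intrinsics"]),R=R,p=p)
def ray(c,uv):
    d=np.linalg.inv(c["K"])@[uv[0],uv[1],1]; d=c["R"]@(d*[1,-1,-1]); return c["p"],d/np.linalg.norm(d)
def plane(c,uv,z):
    p,d=ray(c,uv); return p+d*(z-p[2])/d[2]
def tri(c1,u1,c2,u2):
    A=np.zeros((3,3));b=np.zeros(3);rs=[ray(c1,u1),ray(c2,u2)]
    for p,d in rs: M=np.eye(3)-np.outer(d,d);A+=M;b+=M@p
    x=np.linalg.solve(A,b); return x,[float(np.linalg.norm(np.cross(x-p,d))) for p,d in rs]
def proj(c,X):
    q=c["R"].T@(np.array(X)-c["p"])*[1,-1,-1]; q=c["K"]@q; return q[:2]/q[2]
def dark(c,roi,t=60):
    x0,y0,x1,y1=roi; m=(c["img"][y0:y1,x0:x1].max(2)<t).astype(np.uint8)
    n,l,s,ce=cv2.connectedComponentsWithStats(m)
    return [(s[i].tolist(),(ce[i]+[x0,y0]).round(1).tolist()) for i in range(1,n) if s[i][4]>25]
def tool(v):  # world shift -> tool shift in 60 mm units
    return Ro.from_euler("xyz",robot.observe()["tool_rot"]).as_matrix().T@np.array(v)/0.06
E
python3 - <<'E'
from h import *
S,T=cam("side"),cam("top")
for n,c,r in [("side knob",S,(235,230,275,265)),("side block",S,(380,155,412,198)),("top knob",T,(200,205,230,235)),("top block",T,(438,265,480,300))]:
    print(n,dark(c,r))
f=lambda c,x,y,w,h:cv2.resize(c["img"][y:y+h,x:x+w],(400,300),interpolation=cv2.INTER_CUBIC)
m=np.vstack([np.hstack([f(S,220,225,120,90),f(S,330,155,120,90)]),np.hstack([f(T,180,180,120,90),f(T,385,225,120,90)])])
cv2.imwrite("pics/m1.png",m[:,:,::-1])
E
```

```text
side knob [([14, 10, 11, 17, 54], [253.7, 249.3])]
side block [([0, 0, 11, 11, 63], [383.9, 159.0]), ([11, 8, 13, 27, 240], [396.5, 176.9])]
top knob [([10, 12, 12, 9, 50], [216.9, 222.2])]
top block [([6, 11, 24, 16, 206], [452.7, 284.0])]
```

View pics/m1.png

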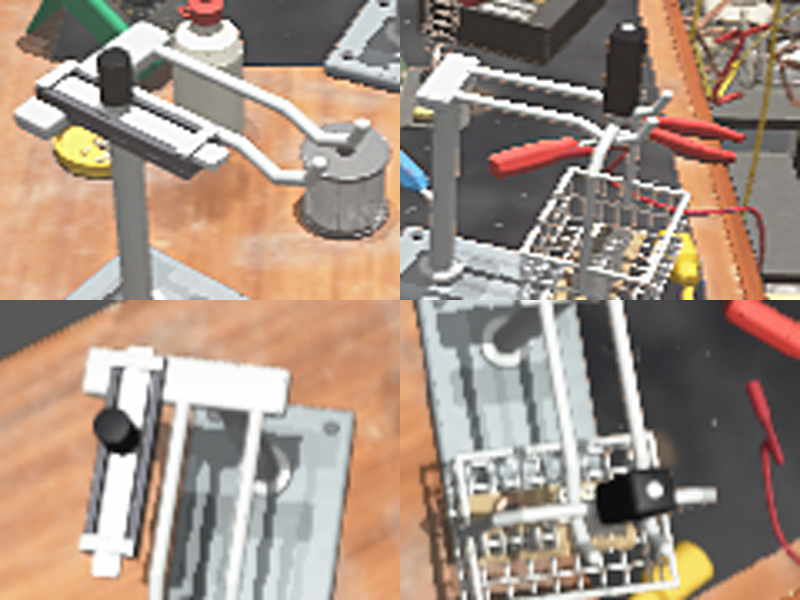

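In the crops the knob's top is at side (254.5,241) and top (212.5,217). The block's top is at side (398,163) and top (461.5,282). The taller stand's hook tips are at side (315,274) and (328,263), and top (222,291) and (247,292).

```bash
python3 - <<'E'
from h import *
S,T=cam("side"),cam("top")
P=lambda n,a,b:print(n,[np.round(v,4).tolist() for v in tri(S,a,T,b)])
P("knob top",(254.5,241),(212.5,217))
P("block top",(398.1,163.1),(461.5,282))
P("tipL",(315,274),(222,291)); P("tipR",(328,263),(247,292))
for n,u,z in [("Ltip",(222,291),.23),("Rtip",(247,292),.23),("Lroot",(235.5,211.5),.217),("Rroot",(259.5,211.5),.217),("tape",(331,338),.018),("reel",(333,257),.055),("bottle",(347,190),.15),
 ("rail near",(209,260),.24),("rail far",(220,195),.24),
 ("lower root1",(434,215),.187),("lower root2",(450,215),.187),("lower tipR",(467,318),.2),("bar end L",(385+95/3.333+2,225+218/3.33),.189),("bar end R",(385+312/3.33,225+193/3.33),.189),
 ("basket NL",(385+72/3.33,225+290/3.33),.1),("basket NR",(385+275/3.33,225+284/3.33),.1),("FL",(385+60/3.33,225+155/3.33),.1),("FR",(385+250/3.33,225+135/3.33),.1)]:
    print(n,np.round(plane(T,u,z),3))
E
```

```text
knob top [[0.6384, 0.2266, 0.266], [0.0013, 0.0013]]
block top [[0.5431, -0.1964, 0.2576], [0.0002, 0.0002]]
tipL [[0.5197, 0.2104, 0.2286], [0.0007, 0.0007]]
tipR [[0.5187, 0.1679, 0.2247], [0.0002, 0.0002]]
Ltip [0.519 0.21  0.23 ]
Rtip [0.518 0.167 0.23 ]
Lroot [0.664 0.198 0.217]
Rroot [0.665 0.155 0.217]
tape [0.443 0.011 0.018]
reel [0.614 0.013 0.055]
bottle [ 0.735 -0.008  0.15 ]
rail near [0.57  0.234 0.24 ]
rail far [0.687 0.223 0.24 ]
lower root1 [ 0.679 -0.172  0.187]
lower root2 [ 0.68  -0.203  0.187]
lower tipR [ 0.486 -0.224  0.2  ]
bar end L [ 0.534 -0.134  0.189]
bar end R [ 0.551 -0.252  0.189]
basket NL [ 0.499 -0.136  0.1  ]
basket NR [ 0.506 -0.261  0.1  ]
FL [ 0.581 -0.13   0.1  ]
FR [ 0.597 -0.248  0.1  ]
```

>>> step_arm(
  motion=[
    [[0, 0, -0.7], 0],
    [[0.5, -0.2, -1.28], 0.03],
    [[1.4, -0.5, -1.28], 0.06],
    [[2.3, -0.8, -1.28], 0.1],
    [[3.2, -1.1, -1.28], 0.13],
    [[4.1, -1.4, -1.28], 0.16],
    [[5.0, -1.7, -1.28], 0.19],
    [[5.9, -2.0, -1.28], 0.22],
    [[6.8, -2.3, -1.28], 0.245],
    [[7.36, -2.53, -1.28], 0.245],
  ],
  hand=0,
)

```text
time: 1.6
tool_pos: [0.5454, -0.1945, 0.3202]
tool_rot: [-3.141, 0.0, 0.111]
contact_force: [0.5, -1.1, 0.9]
opening: 0.0916
grip_force: 0.0
```

>>> step_arm(
  motion=[
    [[0, 0, 0], 0],
    [[0, 0, 0], 0],
  ],
)

```text
time: 1.85
tool_pos: [0.5433, -0.1969, 0.3203]
tool_rot: [3.141, 0.001, 0.11]
contact_force: [-0.2, 1.1, 0.1]
opening: 0.0918
grip_force: 0.0
```

```bash
python3 - <<'E'
from h import *
W=cam("wrist");s=robot.observe()
print(s["time"],np.round(s["tool_pos"],4),np.round(s["tool_rot"],4))
cv2.imwrite("pics/w1.png",W["img"][:,:,::-1])
print(proj(W,(.543,-.196,.257)),[d for d in dark(W,(150,100,500,400),50) if d[0][4]>200])
E
```

```text
1.9 [ 0.5431 -0.1972  0.3205] [3.1413e+00 5.0000e-04 1.0900e-01]
[315.07176274 263.45665489] [([147, 113, 42, 65, 2165], [317.6, 244.6]), ([25, 182, 41, 55, 1206], [199.7, 315.7]), ([276, 182, 41, 55, 1203], [440.6, 316.0])]
```

View pics/w1.png

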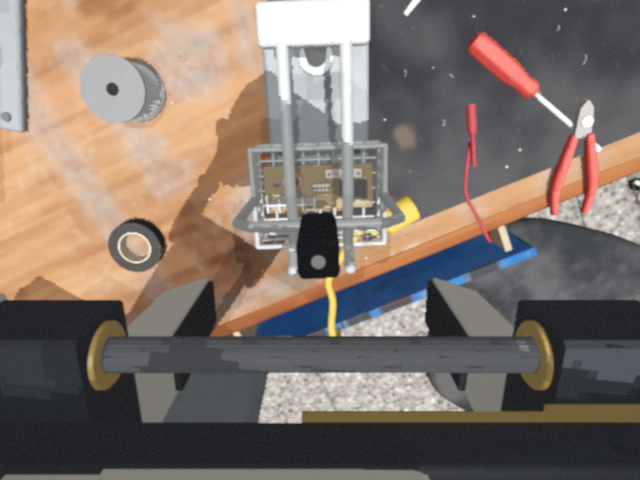

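The block's top face is at (318,262), against a predicted (315,263). The bar and hooks look about 0.02 rad further in yaw. I'll descend and grip.

>>> step_arm(
  motion=[
    [[0, 0.02, 0.4], -0.02],
    [[0, 0.02, 0.8], -0.02],
    [[0, 0.02, 1.1], -0.02],
    [[0, 0.02, 1.35], -0.02],
    [[0, 0.02, 1.54], -0.02],
    [[0, 0.02, 1.54], -0.02],
    [[0, 0.02, 1.54], -0.02],
  ],
)

```text
time: 2.78
tool_pos: [0.5442, -0.198, 0.2288]
tool_rot: [3.141, -0.001, 0.13]
contact_force: [0.8, 0.2, 0.0]
opening: 0.0919
grip_force: 0.0
```

>>> step_arm(
  motion=[
    [[0, 0, 0], 0],
    [[0, 0, 0], 0],
    [[0, 0, 0], 0],
    [[0, 0, 0], 0],
    [[0, 0, 0], 0],
    [[0, 0, 0], 0],
    [[0, 0, 0], 0],
    [[0, 0, 0], 0],
  ],
  hand=255,
  squeeze=30,
)

```text
time: 3.78
tool_pos: [0.5439, -0.1974, 0.2282]
tool_rot: [-3.141, -0.0, 0.13]
contact_force: [0.0, 2.3, 0.6]
opening: 0.0241
grip_force: 30.0
```

>>> step_arm(
  motion=[
    [[0, 0, -0.04], 0],
    [[0, 0, -0.12], 0],
    [[0, 0, -0.22], 0],
    [[0, 0, -0.33], 0],
    [[0, 0, -0.44], 0],
    [[0, 0, -0.54], 0],
    [[0, 0, -0.62], 0],
    [[0, 0, -0.68], 0],
    [[0, 0, -0.7], 0],
    [[0, 0, -0.7], 0],
  ],
)

```text
time: 5.03
tool_pos: [0.5438, -0.1977, 0.27]
tool_rot: [-3.142, 0.0, 0.13]
contact_force: [-0.7, 0.5, -3.8]
opening: 0.0235
grip_force: 30.0
```

```bash
python3 - <<'E'
from h import *
S,W=cam("side"),cam("wrist");s=robot.observe();print(s["tool_pos"])
f=lambda a,x,y,w,h:cv2.resize(a["img"][y:y+h,x:x+w],(400,300),interpolation=cv2.INTER_CUBIC)
cv2.imwrite("pics/m2.png",np.hstack([f(S,310,120,160,120),f(W,160,100,320,240)])[:,:,::-1])
E
```

```text
[ 0.54381535 -0.19768725  0.26987461]
```

View pics/m2.png

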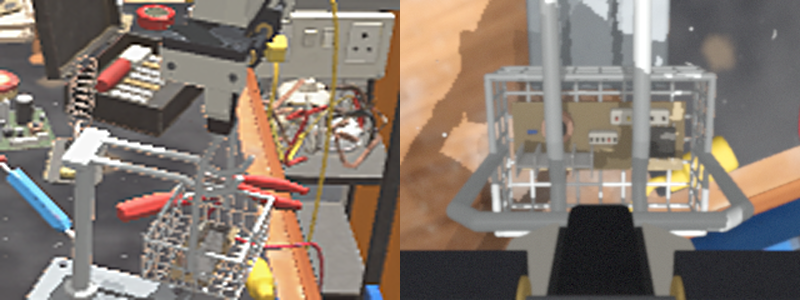

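It lifted level with 3.8 N of weight, and the board lies in the basket. The bar is clear above the hook tips, so I'll move it out.

>>> step_arm(
  motion=[
    [[-0.04, 0, -0.02], 0],
    [[-0.14, 0, -0.06], 0],
    [[-0.3, 0, -0.12], 0],
    [[-0.5, 0, -0.2], 0],
    [[-0.72, 0, -0.28], 0],
    [[-0.94, 0, -0.36], 0],
    [[-1.14, 0, -0.42], 0],
    [[-1.29, 0, -0.46], 0],
    [[-1.38, 0, -0.49], 0],
    [[-1.4, 0, -0.5], 0],
  ],
)

```text
time: 6.38
tool_pos: [0.4604, -0.2087, 0.3002]
tool_rot: [3.141, -0.0, 0.13]
contact_force: [0.7, -0.0, -3.4]
opening: 0.0237
grip_force: 30.0
```

```bash
python3 - <<'E'
from h import *
s=robot.observe();print(s["tool_pos"],s["tool_rot"],s["contact_force"])
print(tool(np.array([.461,.1955,.30])-s["tool_pos"]))
E
```

```text
[ 0.46043608 -0.20869063  0.30022846] [ 3.14143861e+00 -2.29924294e-04  1.29572638e-01] [ 0.66431068 -0.02195875 -3.3699103 ]
[ 8.79745983e-01 -6.67882577e+00  2.98111050e-03]
```

>>> step_arm(
  motion=[
    [[0.01, -0.07, 0], 0],
    [[0.03, -0.2, 0], 0],
    [[0.05, -0.4, 0], 0],
    [[0.09, -0.67, 0], 0],
    [[0.13, -1.0, 0], 0],
    [[0.18, -1.4, 0], 0],
    [[0.24, -1.84, 0], 0],
    [[0.3, -2.28, 0], 0],
    [[0.36, -2.72, 0], 0],
    [[0.42, -3.16, 0], 0],
  ],
)

```text
time: 7.62
tool_pos: [0.4606, -0.0153, 0.3003]
tool_rot: [-3.142, -0.0, 0.131]
contact_force: [0.3, 0.6, -4.3]
opening: 0.0238
grip_force: 30.0
```

>>> step_arm(
  motion=[
    [[0.06, -0.44, 0], 0.02],
    [[0.12, -0.88, 0], 0.05],
    [[0.18, -1.32, 0], 0.09],
    [[0.24, -1.76, 0], 0.13],
    [[0.3, -2.2, 0], 0.16],
    [[0.35, -2.58, 0], 0.185],
    [[0.39, -2.9, 0], 0.2],
    [[0.43, -3.18, 0], 0.21],
    [[0.45, -3.4, 0], 0.218],
    [[0.46, -3.52, 0], 0.218],
  ],
)

```text
time: 8.88
tool_pos: [0.4606, 0.1967, 0.3001]
tool_rot: [3.141, 0.0, -0.087]
contact_force: [-0.2, -0.3, -4.3]
opening: 0.024
grip_force: 30.0
```

>>> step_arm(
  motion=[
    [[0, 0, 0], 0],
    [[0, 0, 0], 0],
    [[0, 0, 0], 0],
  ],
)

```text
time: 9.25
tool_pos: [0.4612, 0.1952, 0.3001]
tool_rot: [3.141, -0.0, -0.089]
contact_force: [-0.3, -0.6, -4.0]
opening: 0.024
grip_force: 30.0
```

```bash
python3 - <<'E'
from h import *
W=cam("wrist");S=cam("side");T=cam("top");s=robot.observe();print(s["time"],s["tool_pos"],s["tool_rot"],s["contact_force"])
cv2.imwrite("pics/w2.png",W["img"][:,:,::-1]);cv2.imwrite("pics/s2.png",S["img"][:,:,::-1]);cv2.imwrite("pics/t2.png",T["img"][:,:,::-1])
print([np.round(proj(W,p)).tolist() for p in [(.5197,.2104,.2286),(.5187,.1679,.2247),(.6384,.2266,.266)]])
E
```

```text
9.4 [0.46117689 0.19531903 0.30010517] [ 3.14146612e+00 -8.80923760e-05 -8.87935420e-02] [ 0.38486739 -0.59115914 -4.57229099]
[[278.0, 157.0], [358.0, 151.0], [181.0, -168.0]]
```

View pics/w2.png

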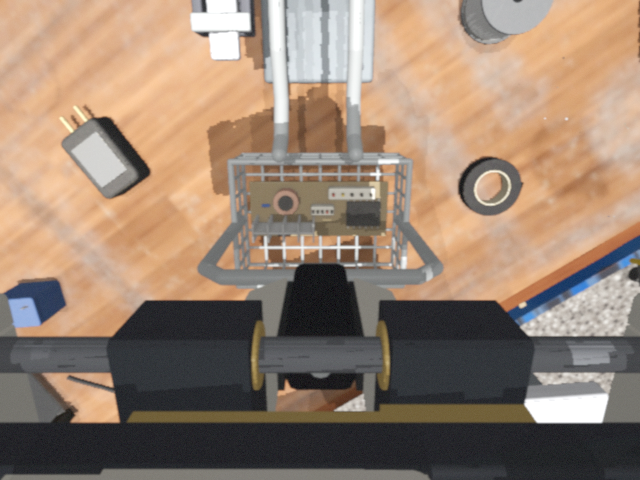

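The hook tips are at (279,155) and (355,154), within 3 px of the prediction, and centred on the block to about 1 mm. The board is in the basket. I'll go in over the tips, then lower.

>>> step_arm(
  motion=[
    [[0.04, 0, 0], 0],
    [[0.14, 0, 0], 0],
    [[0.3, 0, 0], 0],
    [[0.5, 0, 0], 0],
    [[0.72, 0, 0], 0],
    [[0.94, 0, 0], 0],
    [[1.14, 0, 0], 0],
    [[1.29, 0, 0], 0],
    [[1.38, 0, 0], 0],
    [[1.41, 0, 0], 0],
  ],
)

```text
time: 10.65
tool_pos: [0.5455, 0.1882, 0.3]
tool_rot: [3.141, 0.0, -0.088]
contact_force: [0.6, 0.7, -4.0]
opening: 0.0238
grip_force: 30.0
```

>>> step_arm(
  motion=[
    [[0, 0, 0.03], 0],
    [[0, 0, 0.1], 0],
    [[0, 0, 0.2], 0],
    [[0, 0, 0.3], 0],
    [[0, 0, 0.4], 0],
    [[0, 0, 0.48], 0],
    [[0, 0, 0.53], 0],
    [[0, 0, 0.56], 0],
    [[0, 0, 0.56], 0],
  ],
)

```text
time: 11.78
tool_pos: [0.5454, 0.1882, 0.2665]
tool_rot: [3.141, -0.0, -0.088]
contact_force: [0.1, -0.2, -4.3]
opening: 0.024
grip_force: 30.0
```

```bash
python3 - <<'E'
from h import *
W=cam("wrist");S=cam("side");s=robot.observe();print(s["time"],s["tool_pos"],s["tool_rot"],s["contact_force"],s["torque"])
f=lambda a,x,y,w,h:cv2.resize(a["img"][y:y+h,x:x+w],(400,300),interpolation=cv2.INTER_CUBIC)
cv2.imwrite("pics/m3.png",np.hstack([f(S,220,190,160,120),f(W,80,0,480,360)])[:,:,::-1])
E
```

```text
11.875 [0.5454476  0.18820283 0.26667988] [ 3.14157062e+00 -3.68513016e-04 -8.81953042e-02] [-0.06839388  0.06370974 -4.38569721] [ 0.04057527 -0.00882417  0.06515993]
```

View pics/m3.png

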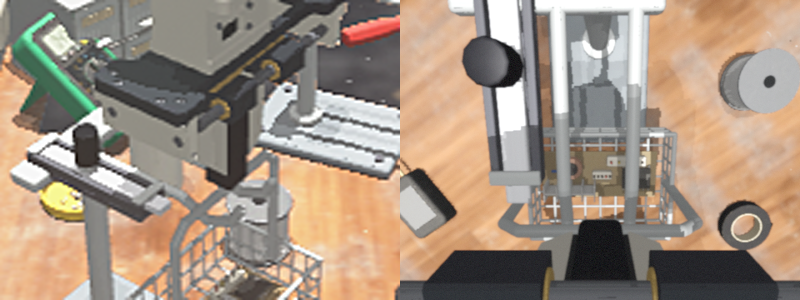

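The side view shows the bar above the hooks, with the tips beyond it. The wrist view shows the hooks centred under the bar and the bolt clear of it. I'll lower gently.

>>> step_arm(
  motion=[
    [[0, 0, 0.03], 0],
    [[0, 0, 0.06], 0],
    [[0, 0, 0.09], 0],
    [[0, 0, 0.11], 0],
    [[0, 0, 0.11], 0],
  ],
)

```text
time: 12.5
tool_pos: [0.5453, 0.1882, 0.2597]
tool_rot: [3.141, 0.0, -0.088]
contact_force: [0.2, -0.1, -4.3]
opening: 0.0236
grip_force: 30.0
```

>>> step_arm(
  motion=[
    [[0, 0, 0.015], 0],
    [[0, 0, 0.03], 0],
    [[0, 0, 0.03], 0],
  ],
)

```text
time: 12.88
tool_pos: [0.5455, 0.1882, 0.2585]
tool_rot: [-3.141, -0.001, -0.088]
contact_force: [-0.8, -0.1, -1.4]
opening: 0.024
grip_force: 30.0
```

>>> step_arm(
  motion=[
    [[0, 0, 0.01], 0],
    [[0, 0, 0.02], 0],
    [[0, 0, 0.02], 0],
  ],
)

```text
time: 13.25
tool_pos: [0.5457, 0.1882, 0.2581]
tool_rot: [-3.141, -0.002, -0.088]
contact_force: [-1.1, -0.6, 5.4]
opening: 0.0238
grip_force: 30.0
```

>>> step_arm(
  motion=[
    [[0, 0, -0.01], 0],
    [[0, 0, -0.01], 0],
    [[0, 0, -0.01], 0],
    [[0, 0, -0.01], 0],
    [[0, 0, -0.01], 0],
  ],
  hand=130,
)

```text
time: 13.88
tool_pos: [0.5454, 0.1882, 0.2574]
tool_rot: [3.141, 0.0, -0.088]
contact_force: [-0.6, 0.7, 0.6]
opening: 0.0453
grip_force: 0.0
```

>>> step_arm(
  motion=[
    [[0, 0, -0.1], 0],
    [[0, 0, -0.3], 0],
    [[0, 0, -0.6], 0],
    [[0, 0, -0.9], 0],
    [[0, 0, -1.2], 0],
    [[0, 0, -1.4], 0],
    [[0, 0, -1.4], 0],
    [[0, 0, -1.4], 0],
  ],
)

```text
time: 14.88
tool_pos: [0.5451, 0.1881, 0.3409]
tool_rot: [3.141, 0.001, -0.088]
contact_force: [-0.4, -0.6, -0.0]
opening: 0.0451
grip_force: 0.0
```

```bash
python3 - <<'E'
from h import *
W=cam("wrist");S=cam("side");s=robot.observe();print(s["time"],s["tool_pos"],s["tool_rot"],s["contact_force"],s["opening"])
f=lambda a,x,y,w,h:cv2.resize(a["img"][y:y+h,x:x+w],(400,300),interpolation=cv2.INTER_CUBIC)
cv2.imwrite("pics/m4.png",np.hstack([f(S,220,190,160,120),f(W,80,0,400,300)])[:,:,::-1])
E
```

```text
14.975 [0.5451099  0.18816154 0.34067482] [ 3.14110201e+00  1.47400394e-03 -8.81952547e-02] [ 0.10098324  0.2877458  -0.94427449] 0.044975565278181154
```

View pics/m4.png

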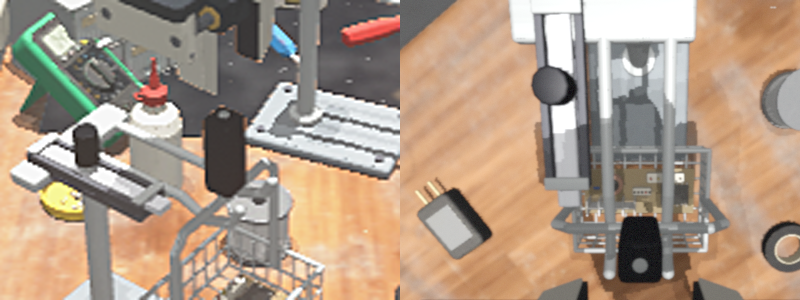

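The basket hangs upright and has been released. The knob's top is at about (229,84) in the wrist image. I'll locate it and go above it.

```bash
python3 - <<'E'
from h import *
W=cam("wrist");T=cam("top");s=robot.observe()
d=[x for x in dark(W,(200,50,270,120),60) if x[0][4]>100];print(d)
print("plane",plane(W,(229,84),.263)); print(tri(W,(229,84),T,(212.5,217)))
k=np.array([.6385,.226,.32]); print(tool(k-s["tool_pos"]))
E
```

```text
[([35, 20, 21, 34, 247], [248.4, 88.9])]
plane [0.64179916 0.22484191 0.263     ]
(array([0.64205129, 0.22769627, 0.25699237]), [0.0015869015509035903, 0.001586901550903612])
[ 1.49357482 -0.76549939  0.34583191]
```

>>> step_arm(
  motion=[
    [[0.2, -0.1, 0], 0],
    [[0.5, -0.25, 0], 0],
    [[0.9, -0.45, 0], 0],
    [[1.25, -0.62, 0], 0],
    [[1.45, -0.72, 0], 0],
    [[1.52, -0.755, 0], 0],
    [[1.52, -0.755, 0.2], 0],
    [[1.52, -0.755, 0.5], 0],
    [[1.52, -0.755, 0.7], 0],
    [[1.52, -0.755, 0.7], 0],
  ],
)

```text
time: 16.32
tool_pos: [0.6395, 0.2251, 0.2983]
tool_rot: [3.141, 0.002, -0.088]
contact_force: [0.2, 0.5, 0.0]
opening: 0.0453
grip_force: 0.0
```

```bash
python3 - <<'E'
from h import *
S=cam("side");W=cam("wrist");s=robot.observe();print(s["time"],s["tool_pos"],s["contact_force"],s["opening"])
f=lambda a,x,y,w,h:cv2.resize(a["img"][y:y+h,x:x+w],(400,300),interpolation=cv2.INTER_CUBIC)
cv2.imwrite("pics/m5.png",np.hstack([f(S,220,190,120,90),f(W,80,120,480,360)])[:,:,::-1])
E
```

```text
16.425 [0.6401957  0.22527853 0.30005547] [-0.11845134  0.66129318  0.90931311] 0.04449510893386441
```

View pics/m5.png

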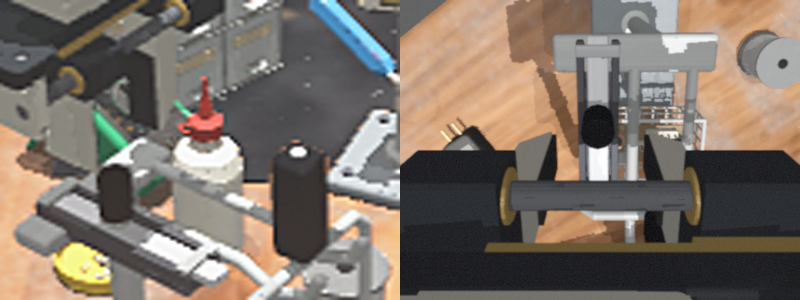

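The fingers straddle the knob, whose column (598) is midway between them. I'll descend and pinch.

>>> step_arm(
  motion=[
    [[0, 0, 0.2], 0],
    [[0, 0, 0.4], 0],
    [[0, 0, 0.58], 0],
    [[0, 0, 0.67], 0],
    [[0, 0, 0.67], 0],
    [[0, 0, 0.67], 0],
  ],
)

```text
time: 17.18
tool_pos: [0.6404, 0.2253, 0.2597]
tool_rot: [-3.141, -0.001, -0.088]
contact_force: [0.8, -0.3, -0.6]
opening: 0.0448
grip_force: 0.0
```

>>> step_arm(
  motion=[
    [[0, 0, 0], 0],
    [[0, 0, 0], 0],
    [[0, 0, 0], 0],
    [[0, 0, 0], 0],
    [[0, 0, 0], 0],
    [[0, 0, 0], 0],
  ],
  hand=255,
  squeeze=12,
)

```text
time: 17.92
tool_pos: [0.6403, 0.2266, 0.2595]
tool_rot: [-3.14, -0.001, -0.087]
contact_force: [2.0, 4.6, 0.4]
opening: 0.0195
grip_force: 12.0
```

>>> step_arm(
  motion=[
    [[-0.03, -0.02, 0], 0],
    [[-0.1, -0.02, 0], 0],
    [[-0.18, -0.02, 0], 0],
    [[-0.26, -0.02, 0], 0],
    [[-0.34, -0.02, 0], 0],
    [[-0.42, -0.02, 0], 0],
    [[-0.5, -0.02, 0], 0],
    [[-0.56, -0.02, 0], 0],
    [[-0.6, -0.02, 0], 0],
    [[-0.6, -0.02, 0], 0],
  ],
)

```text
time: 19.18
tool_pos: [0.6041, 0.2297, 0.2594]
tool_rot: [3.141, 0.001, -0.088]
contact_force: [0.6, 1.9, 3.9]
opening: 0.0197
grip_force: 12.0
```

>>> step_arm(
  motion=[
    [[-0.02, 0, 0], 0],
    [[-0.04, 0, 0], 0],
    [[-0.04, 0, 0], 0],
  ],
)

```text
time: 19.55
tool_pos: [0.6021, 0.2298, 0.2594]
tool_rot: [3.142, -0.0, -0.088]
contact_force: [1.0, 1.8, 3.4]
opening: 0.0198
grip_force: 12.0
```

>>> step_arm(
  motion=[
    [[-0.02, 0, 0], 0],
    [[-0.04, 0, 0], 0],
    [[-0.06, 0, 0], 0],
    [[-0.06, 0, 0], 0],
  ],
)

```text
time: 20.05
tool_pos: [0.5997, 0.23, 0.2595]
tool_rot: [-3.141, -0.003, -0.089]
contact_force: [6.4, 2.0, 2.2]
opening: 0.0194
grip_force: 12.0
```

>>> step_arm(
  motion=[
    [[-0.02, 0, 0], 0],
    [[-0.04, 0, 0], 0],
    [[-0.06, 0, 0], 0],
    [[-0.06, 0, 0], 0],
  ],
)

```text
time: 20.55
tool_pos: [0.5987, 0.2301, 0.2596]
tool_rot: [-3.14, -0.009, -0.089]
contact_force: [17.0, 1.5, -1.2]
opening: 0.0197
grip_force: 12.0
```

The force rose to 17 N at x 0.599, which is the expected stop. I'll release and retreat.

>>> step_arm(
  motion=[
    [[0.02, 0, 0], 0],
    [[0.02, 0, 0], 0],
    [[0.02, 0, 0], 0],
    [[0.02, 0, 0], 0],
  ],
  hand=140,
)

```text
time: 21.05
tool_pos: [0.5957, 0.2304, 0.2591]
tool_rot: [3.141, 0.001, -0.088]
contact_force: [-0.2, 0.3, 0.5]
opening: 0.0412
grip_force: 0.0
```

>>> step_arm(
  motion=[
    [[0, 0, -0.15], 0],
    [[0, 0, -0.5], 0],
    [[0, 0, -0.9], 0],
    [[0, 0, -1.3], 0],
    [[-0.5, 0, -1.8], 0],
    [[-1, 0, -1.8], 0],
    [[-1, 0, -1.8], 0],
    [[-1, 0, -1.8], 0],
  ],
)

```text
time: 22.05
tool_pos: [0.5367, 0.2357, 0.3676]
tool_rot: [3.142, -0.001, -0.088]
contact_force: [0.5, 1.6, 0.3]
opening: 0.0414
grip_force: 0.0
```

```bash
python3 - <<'E'
from h import *
S=cam("side");W=cam("wrist");s=robot.observe();print(s["time"],s["tool_pos"],s["contact_force"],s["opening"])
f=lambda a,x,y,w,h:cv2.resize(a["img"][y:y+h,x:x+w],(400,300),interpolation=cv2.INTER_CUBIC)
cv2.imwrite("pics/m6.png",np.hstack([f(S,220,190,160,120),f(W,120,0,400,300)])[:,:,::-1])
seat=np.array([.5455,.188]);x=np.array([.996,-.088]);y=np.array([.088,.996])
for q in (.05,.055,.095): print(q,proj(W,[*(seat+q*x+.045*y),.263]).round(1))
E
```

```text
22.15 [0.53695737 0.23549024 0.3668905 ] [-0.87146423 -0.0880713   0.07798465] 0.04136857309664633
0.05 [319.9 140.8]
0.055 [319.9 132.2]
0.095 [319.9  59.4]
```

View pics/m6.png

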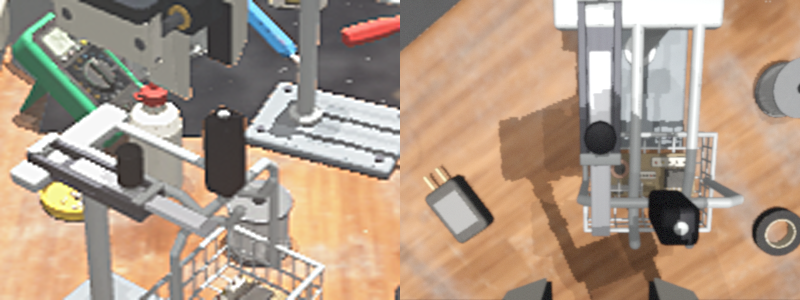

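The knob sits at (320,138), at the home prediction (320,141). The bolt lies over the bar, the basket hangs level and the board is in it. I'm handing in.

```bash
python3 -c "
from cell import robot
print(robot.hand_in())"
```

```text
the job is handed in; nothing more can be done
None
```

The basket hangs on the taller stand's double hook with the board in it, the keeper bolt is home over the bar, the bystanders were never touched, and the job was handed in at about 22 s; no verdict came back.

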